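Set and start the bench cure timer

TASK

Set the bench timer for the sealant: turn its top knob clockwise until the pointer stands at the raised white index block at the front of the case, then press the start button fully in so that it stays down. The timer is light, stands loose on a smooth board and its knob is stiff, so bear down on it while turning: firmly enough that the case neither spins nor slides, but never so hard that it is crushed (about 10 to 20 N is right, 40 N too much). Leave the things round it alone.

Things in the scene. Friction and masses are not known exactly. Their poses are not given: they have to be found in the camera images.
- timer: Free-standing grey timer case, 110 mm (x, front to back) x 150 mm (y) x 46 mm high, about 0.3 kg, on four small feet, not fixed to the board. Origin: centre of its underside; its own z points up, its front faces its own -x. The knob is 25 mm to its own +y (left) of the centre, the start button 52 mm to its own -y. It spins on the board if the knob is turned without a downward load of about 10 N.
- knob (a joint): Turning angle of the knob in rad, growing clockwise seen from above. The pointer is at the index at 2.6; starts between 0 and 0.9; end stops at -0.1 and 4.0. Stiff: needs about 0.3 N m all the way, stays where it is left.
- knob_grip (a point): Point on the vertical knob axis, on the black bar grip, 32 mm above the case top. The bar is 44 mm long, 18 mm wide (grip across this) and reaches from 14 mm to 45 mm above the case top; it stands on a round skirt (disc) of radius 34 mm whose top is 14 mm above the case top, turns with the bar and can be pressed on. Knob and bar do not move vertically.
- pointer_tip (a point): End of the white pointer line, on the rim of the knob's skirt, 34 mm from the knob axis, 14 mm above the case top; the line runs from the axis along one half of the bar.
- index_tip (a point): Fixed point of the case 34 mm from the knob axis, at the height of the pointer tip, directly inward of the raised white index block (14 x 6 mm, 8 mm high, on the case top in front of the knob, from 37 to 51 mm from the axis in the case's -x direction). The pointer tip must come to this point.
- start_button (a joint): Travel of the start button in m: 0 out, 0.006 fully pressed. Needs about 4 N, has no spring, stays where it is pushed.
- button_top (a point): Centre of the top of the round white start button, 26 mm in diameter, standing 9 mm above the case top when out and 3 mm when fully in.
- left_end (a point): Middle of the case's left (+y) end face, 25 mm above its underside.
- right_end (a point): Middle of the case's right (-y) end face, 25 mm above its underside.
- board: Fixed smooth grey board under the timer, 200 (x) x 240 (y) x 8 mm. Origin: centre of its underside, on the bench.
- bushing: Bystander: white plastic bushing, 28 mm in diameter, 22 mm high, loose on the board's far right corner. Origin at its underside.
- tape_black: Bystander: roll of black tape, 78 mm in diameter, 19 mm high, lying on the bench. Origin at its underside.
- sealant: Bystander: upright small bottle, 35 mm in diameter, 109 mm high. Origin at its underside.
- hex_key: Bystander: grey L-shaped hex key lying flat on the bench, 98 x 34 mm, 8 mm high. Origin at its underside.
There are look-alikes about, which are no part of the job. What is meant by the timer is not orange, and is the larger of those in its own colour.

How it is judged:
By the outcome, as a careful person would: the job done as asked, in the order asked, and still so for the second after the job is handed in, with the robot touching nothing.
It also fails if it takes over 64 s, if anything falls off the work surface, if the arm or the gripper's body presses on something with over 40 N, if the wrist force passes 120 N, or if a joint passes its speed limit or range.

ROBOT

A 6-joint arm with a two-finger parallel gripper is mounted at the origin on the work surface; the furniture and walls round the work are solid. World frame = base frame: x ahead of the robot, y to its left, z up, the work surface at z = 0. Lengths are in m, angles in rad, forces in N, time in s.
With the tool pointing down it reaches from about 0.3 to 0.775 m from the base axis. Payload 14.6 kg.
Tool frame: the origin (TCP) lies at the very end of the fingers, on their centre line; the grasp point (between the pads) lies 19 mm behind it; z points along the fingers, y is the line along which they close (so a half turn about z gives the same grasp; the last joint's range is limited). The gripper opens to 94 mm and grips with 3 to 60 N. Pads are 16 mm wide; open, the fingers measure 119 mm over their backs; the gripper's body (75 mm by 177 mm) begins 78 mm behind the grasp point.
Start: joints at [-1.346, 0.3, 1.521, -0, 1.321, -0.067], TCP at [0.158, -0.527, 0.205] pointing down, gripper open.
Joint ranges: [-3.03, 3.03], [-0.79, 2.21], [0.23, 2.52], [-1.04, 4.18], [0, 3.07], [-2.55, 2.55]. Speed limits (rad/s): [2.22, 2.22, 2.57, 3.14, 3.14, 3.14].

INTERFACE

Orientations are given as [roll, pitch, yaw] about the fixed x, y, z axes, in that order (R = Rz(yaw) Ry(pitch) Rx(roll)).
In Python, from station import telemetry, cams, hand_in, nets gives the robot as it stands.
- The arm moves only by the tool move_arm, never from a script. Its argument "increments" is a list of rows, each a list of 4 numbers: the shift along the tool's x, y, z in m, then the turn about the tool's z in rad. In form: [[tx, ty, tz, roll], ...]. A call has 1 to 20 rows; each row shifts and turns the commanded pose from where the row before left it, along the tool's axes as they then stand; what a row does not reach is not made up. A row lasts 1/8 s, in which the tool goes at most 62.5 mm and 10.7 degrees, less where a joint would pass 70% of its speed; a pose out of reach is approached as far as the arm can. A call is refused whole if a number of a shift passes 0.0625 or a number of a turn 0.188, either way. A call with a gripper value outside its range is refused whole. "grip" is the opening, from 0 (shut) to 1 (fully open), set as the call begins (left out, the last holds). The fingers move at their own pace and stop on an object; "force" is the grip in N (left out, the last holds). Time passes only in rows, so rows that do not move let the fingers close. It gives the time, the measured TCP pose, the force, the opening and the grip force at its end, in the units of the state.
- telemetry.get_obs(): the state, without advancing time (a new reading comes with each control period).
- cams.camera(name): name is "scene" or "top" or "wrist"; returns the picture (480x640x3 uint8, blue, green, red); there is no depth.
- cams.camera_model(name): a dict with "intrinsics" (3x3 intrinsics, pixels), "xyz" and "attitude" of the camera in the world; the wrist camera has in their place "T_tool_cam" (4x4, takes a point from camera to tool coordinates, whose origin is the TCP and whose axes are the flange's). Camera axes: x right, y up, looking along -z (the intrinsics and any distortion apply to the point x, -y, -z); pixel columns grow to the right and rows downward; lengths in m; the calibration is good to about 2 mm. A picture is of the moment at which its call begins: read the wrist's pose just before it. camera_model takes no time and is no camera call.
- hand_in(): hands the job in; it is judged then, once.
Trained networks look in the newest picture that a camera, given by its name, has taken for a name from the list of things; names that differ only in an ending like _2 or _b are one class to them, and where a whole thing is asked for, a point or a joint stands for the part that bears it (a point fixed in the world has none). Each returns a list of dicts, best first, with "conf" (0 to 1); they miss things now and then, are a little off and sometimes report something else, mostly with a low value. They report only what shows in the picture. A call takes as long as a camera call. They do not tell look-alikes from the thing itself.
- nets.search_frame(camera, query): "extent" ([left, top, right, bottom] in pixels, round what is visible of it).
- nets.mark_of(camera, query): "centre" ([column, row] in pixels: a listed point, or the origin of a listed thing).
The state is a dict: "time_s": time; "qpos": joint angles; "joint_vel": joint speeds; "tau": joint torques, N m; "ee_pos": TCP position; "eef_rot": TCP orientation; "force": force on the tool from outside, world axes, zero at the start; "moment": the same for the moment, N m; "grip_width": finger opening in m; "grip_force": force on a finger pad.
Only numpy, scipy, OpenCV 4.12 (cv2) and the standard library are available. Lean on these libraries where they do the work, as an engineer would, in place of code of your own. Each camera call takes 0.05 s, during which the arm holds its last target. There are 200 camera calls.

## Working session

There is one attempt and no reset: what is moved stays moved. The work goes in short steps, Python scripts to look and compute and a tool call to move; the robot and the scene stay as the last step left them, time stands still between calls to the robot, and variables do not carry over. Pictures are saved under pics/ and viewed, at most 10 in all, crops included, and the job is handed in when it is done.

Besides the shell and the picture viewer there is one more tool, called after "Call:" as name(argument=value, ...), one argument or row to a line, values as JSON. move_arm: Moves the arm, as the interface text tells. Its arguments: {"type":"object","properties":{"increments":{"type":"array"},"grip":{"type":"number"},"force":{"type":"number"}},"required":["increments"]}

```bash
ls; mkdir -p pics; cat > h.py <<'E'
import numpy as np, cv2
from station import telemetry, cams, nets
from scipy.spatial.transform import Rotation as R
def model(n):
    m=cams.camera_model(n); return m
def ray(n,px,obs=None):
    m=cams.camera_model(n); K=np.array(m["intrinsics"])
    d=m.get("distortion")
    x=np.linalg.solve(K,[px[0],px[1],1.0]); v=np.array([x[0],-x[1],-1.0])
    if n=="wrist":
        o=obs; T=np.eye(4); T[:3,:3]=R.from_euler('xyz',o["eef_rot"]).as_matrix(); T[:3,3]=o["ee_pos"]
        T=T@np.array(m["T_tool_cam"]); return T[:3,3],T[:3,:3]@v
    a=np.array(m["attitude"]); Rm=a if a.shape==(3,3) else R.from_euler('xyz',a).as_matrix()
    return np.array(m["xyz"]),Rm@v
def at(n,px,z,obs=None):
    c,v=ray(n,px,obs); return c+v*(z-c[2])/v[2]
E
python3 - <<'E'
from h import *
for n in ("scene","top"):
    print(cams.camera_model(n))
    cv2.imwrite(f"pics/{n}0.png",cams.camera(n))
    for q in ("timer","knob_grip","pointer_tip","index_tip","button_top","left_end","right_end"):
        print(n,q,[(np.round(d["centre"],1).tolist(),round(d["conf"],2)) for d in nets.mark_of(n,q)[:4]])
print(cams.camera_model("wrist")); print(telemetry.get_obs())
E
```

```text
pics
{'intrinsics': array([[526.58843548,   0.        , 314.04335275],
       [  0.        , 526.58843548, 243.39923964],
       [  0.        ,   0.        ,   1.        ]]), 'xyz': array([-0.16383063,  0.57234815,  0.77971966]), 'attitude': array([ 0.87342362,  0.01510901, -2.29322215])}
scene timer [([291.0, 267.9], 0.83), ([301.5, 416.6], 0.82), ([285.5, 275.5], 0.74)]
scene knob_grip [([290.5, 395.9], 0.72), ([280.2, 251.7], 0.65)]
scene pointer_tip [([276.1, 245.0], 0.91), ([280.2, 383.3], 0.88)]
scene index_tip [([293.2, 261.3], 0.94), ([246.5, 350.0], 0.73)]
scene button_top [([308.6, 240.9], 0.54), ([326.1, 376.0], 0.47)]
scene left_end [([266.3, 436.4], 0.87), ([269.0, 279.5], 0.71)]
scene right_end [([317.7, 244.7], 0.76), ([334.3, 375.5], 0.66)]
{'intrinsics': array([[552.84928753,   0.        , 315.04487331],
       [  0.        , 552.84928753, 235.59732367],
       [  0.        ,   0.        ,   1.        ]]), 'xyz': array([0.26610201, 0.0492825 , 1.19991698]), 'attitude': array([ 0.18609573, -0.02455767, -1.55212816])}
top timer [([197.7, 359.0], 0.8), ([296.5, 228.5], 
[... 1095 characters left out ...]

         1.00000000e+00]])}
{'time_s': 0.8, 'qpos': array([-1.34557325e+00,  2.99869362e-01,  1.52103239e+00, -1.89245319e-05,
        1.32071074e+00, -6.66097355e-02]), 'joint_vel': array([-0.00087902, -0.0002869 , -0.00222299,  0.00089198,  0.00057698,
        0.00049228]), 'tau': array([ 3.31703559e-03, -5.31617832e+01, -3.52892089e+01,  7.09681073e-02,
        2.12450599e-02, -3.62337983e-05]), 'ee_pos': array([ 0.15822086, -0.52672326,  0.20544868]), 'eef_rot': array([-3.14157163e+00,  1.69742505e-05,  2.91837501e-01]), 'force': array([ 0.0849386 , -0.53316616, -0.65229764]), 'moment': array([ 0.02644923, -0.00858477, -0.02686591]), 'grip_force': 0.0, 'grip_width': 0.09373116972268575}
```

View pics/top0.png

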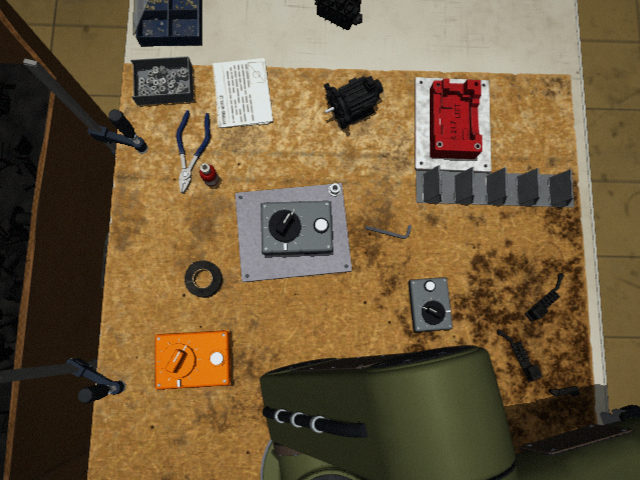

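View pics/scene0.png

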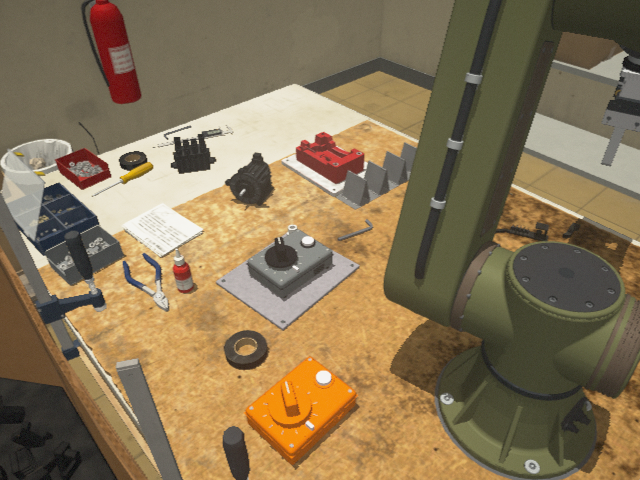

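The real timer is the grey one on the board: in the top view its knob is at about (285,226), button (320,225) and index (285,243). The smaller grey timer at (432,305) and the orange one are look-alikes. Next I'll work out positions.

```bash
python3 - <<'E'
from h import *
def sh(n,d):
    for k,(px,z) in d.items(): print(n,k,np.round(at(n,px,z)[:2],4))
sh("top",dict(grip=((282.9,222),.086),ptr=((294,213.2),.068),idx=((285.1,241.3),.068),btn=((320.1,222.9),.063),le=((264.1,230.1),.033),re=((331.6,226.6),.033)))
sh("scene",dict(grip=((280.2,251.7),.086),ptr=((276.1,245),.068),idx=((293.2,261.3),.068),btn=((308.6,240.9),.063),le=((269,279.5),.033),re=((317.7,244.7),.033)))
E
```

```text
top grip [0.5033 0.0925]
top ptr [0.5265 0.0705]
top idx [0.4663 0.0874]
top btn [0.5081 0.0152]
top le [0.4958 0.1344]
top re [ 0.5069 -0.0106]
scene grip [0.4909 0.1003]
scene ptr [0.5305 0.081 ]
scene idx [0.4668 0.0871]
scene btn [0.4992 0.0178]
scene le [0.4883 0.1355]
scene re [ 0.5036 -0.0116]
```

Call:
move_arm(
  increments=[
    [0.036,-0.0353,0.001,0],
    [0.036,-0.0353,0.001,0],
    [0.036,-0.0353,0.001,0],
    [0.036,-0.0353,0.001,0],
    [0.036,-0.0353,0.001,0],
    [0.036,-0.0353,0.001,0],
    [0.036,-0.0353,0.001,0],
    [0.036,-0.0353,0.001,0],
    [0.036,-0.0353,0.001,0],
    [0.036,-0.0353,0.001,0],
    [0.036,-0.0353,0.001,0],
    [0.036,-0.0353,0.001,0],
    [0.036,-0.0353,0.001,0],
    [0.036,-0.0353,0.001,0],
  ],
  grip=0.5,
)

```text
time_s: 2.55
ee_pos: [0.4994, 0.0932, 0.1915]
eef_rot: [3.141, -0.0, 0.292]
force: [0.1, 0.1, -0.4]
grip_width: 0.0469
grip_force: 0.0
```

Call:
move_arm(
  increments=[
    [0,0,0,-0.17],
    [0,0,0,-0.17],
    [0,0,0,-0.17],
    [0,0,0,-0.17],
    [0,0,0,-0.17],
    [0,0,0,-0.17],
    [0,0,0,-0.17],
    [0,0,0,-0.17],
    [0,0,0,-0.17],
    [0,0,0,-0.17],
    [0,0,0,-0.17],
    [0,0,0,-0.17],
    [0,0,0,-0.17],
    [0,0,0,0],
    [0,0,0,0],
  ],
)

```text
time_s: 4.42
ee_pos: [0.4988, 0.0916, 0.1915]
eef_rot: [3.142, 0.0, 2.498]
force: [0.5, -0.3, -0.2]
grip_width: 0.0467
grip_force: 0.0
```

```bash
python3 - <<'E'
from h import *
o=telemetry.get_obs(); cv2.imwrite("pics/w1.png",cams.camera("wrist"))
print(o["time_s"],o["qpos"],o["ee_pos"],o["eef_rot"],o["force"],o["grip_width"])
for q,z in dict(knob_grip=.086,pointer_tip=.068,index_tip=.068,button_top=.063,left_end=.033,right_end=.033).items():
    for d in nets.mark_of("wrist",q)[:2]: print(q,np.round(d["centre"],1),round(d["conf"],2),np.round(at("wrist",d["centre"],z,o)[:2],4))
E
```

```text
4.425 [ 1.09300662e-01  2.16618687e-01  1.65911319e+00  1.73394094e-05
  1.26576582e+00 -8.17860605e-01] [0.49876302 0.09155748 0.19148453] [3.14151566e+00 5.79788801e-05 2.49795238e+00] [ 0.53846406 -0.26024074 -0.15383868] 0.04673283599899485
knob_grip [326.4 246.1] 0.83 [0.5039 0.089 ]
pointer_tip [330.8 276.8] 0.93 [0.5323 0.0727]
pointer_tip [296.  349.3] 0.18 [0.5696 0.005 ]
index_tip [331.5 277.6] 0.6 [0.5332 0.0727]
index_tip [409.   12.8] 0.53 [0.4021 0.2413]
left_end [528.9 214.4] 0.17 [0.6043 0.2502]
right_end [ 32.1 324.4] 0.61 [ 0.4025 -0.2053]
right_end [247.  292.3] 0.6 [ 0.506  -0.0099]
```

View pics/w1.png

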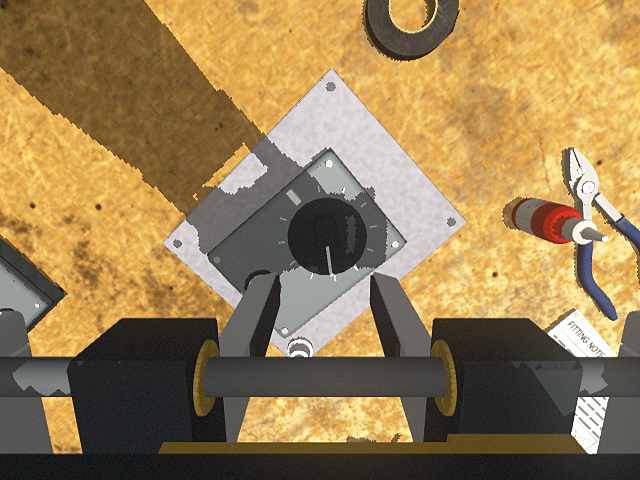

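The wrist view shows the skirt centred near (327,236), the pointer line running down to (330,276), the white index block at (294,198), and case corners at (330,150), (405,242), (287,335), (211,255).

```bash
python3 - <<'E'
from h import *
o=telemetry.get_obs()
P=lambda p,z: at("wrist",p,z,o)[:2]
c=P((327,236),.068); g=P((326.4,246.1),.086); pt=P((330.5,276.5),.068); ix=P((294,198),.062)
print("skirt",c,"grip",g,"ptr",pt,"idx",ix,np.linalg.norm(pt-c),np.linalg.norm(ix-c))
cs=[P(p,.054) for p in ((330,150),(405,242),(287,335),(211,255))]
ctr=np.mean(cs,0); print("corners",np.round(cs,4).tolist(),ctr)
yaw=np.arctan2(*(cs[1]-cs[2])[::-1]); y2=np.arctan2(*(cs[0]-cs[3])[::-1]); print("caseyaw",yaw-np.pi/2,y2-np.pi/2)
kn=ctr+.025*np.array([-np.sin(yaw-np.pi/2),np.cos(yaw-np.pi/2)]); print("knob from case",kn)
pa=np.arctan2(*(pt-c)[::-1]); print("ptr ang",pa,"bar from yaw",pa+np.pi,"index ang",np.arctan2(*(ix-c)[::-1]))
E
python3 -c "
import cv2;i=cv2.imread('pics/w1.png')[130:350,190:430];i=cv2.convertScaleAbs(i,alpha=2.2);cv2.imwrite('pics/w1c.png',cv2.resize(i,None,fx=2.7,fy=2.7,interpolation=3)[:600])"
```

```text
skirt [0.50097832 0.09195715] grip [0.50390425 0.08903694] ptr [0.53194887 0.07273805] idx [0.45907154 0.08847941] 0.03644925936650065 0.0420508423866941
corners [[0.4457, 0.1363], [0.5497, 0.1425], [0.5586, 0.0017], [0.4554, -0.0041]] [0.50236019 0.06911015]
caseyaw 0.06366395238315214 0.0685513038139578
knob from case [0.50076967 0.09405951]
ptr ang -0.5554002568829768 bar from yaw 2.5861923967068163 index ang -3.058794860767551
```

View pics/w1c.png

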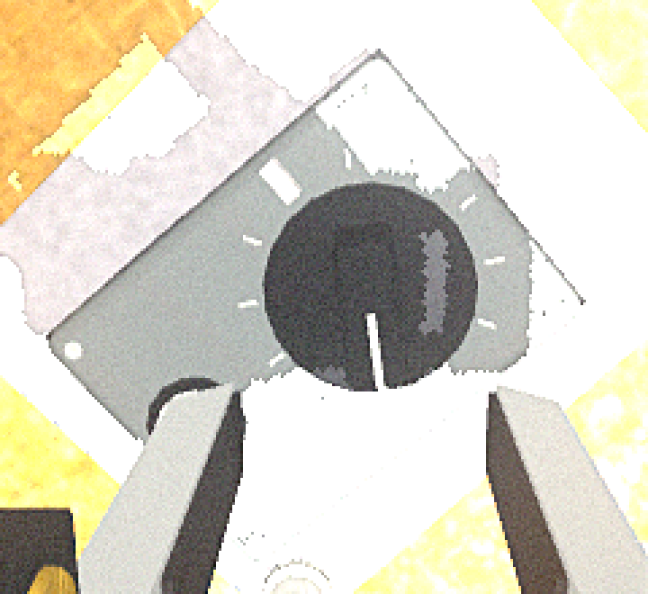

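Call:
move_arm(
  increments=[
    [-0.0015,0.0016,0.02,-0.044],
    [0,0,0.02,-0.044],
    [0,0,0.02,0],
    [0,0,0.02,0],
    [0,0,0.02,0],
    [0,0,0.008,0],
    [0,0,0.006,0],
    [0,0,0.004,0],
    [0,0,0,0],
  ],
)

```text
time_s: 5.9
ee_pos: [0.501, 0.0919, 0.0736]
eef_rot: [3.142, 0.0, 2.59]
force: [0.4, -0.7, -0.3]
grip_width: 0.0468
grip_force: 0.0
```

Call:
move_arm(
  increments=[
    [0,0,0,0],
    [0,0,0,0],
    [0,0,0,0],
    [0,0,0,0],
    [0,0,0,0],
    [0,0,0,0],
  ],
  grip=0,
  force=15,
)

```text
time_s: 6.65
ee_pos: [0.501, 0.092, 0.0736]
eef_rot: [3.141, 0.0, 2.59]
force: [-0.5, -0.2, 1.7]
grip_width: 0.018
grip_force: 14.8
```

```bash
python3 - <<'E'
from h import *
o=telemetry.get_obs(); cv2.imwrite("pics/w2.png",cams.camera("wrist"))
print(o)
E
```

```text
{'time_s': 6.65, 'qpos': array([ 1.09616582e-01,  3.64650060e-01,  1.76880237e+00, -1.70499819e-05,
        1.00790225e+00, -9.09416808e-01]), 'joint_vel': array([ 0.00094608, -0.0004708 ,  0.00076493, -0.00187311, -0.00094518,
       -0.00133072]), 'tau': array([-1.52017283e-01, -5.02775753e+01, -2.89835733e+01,  2.81792635e-02,
        6.47495664e-02,  6.50653895e-02]), 'ee_pos': array([0.50098738, 0.09195461, 0.07356633]), 'eef_rot': array([3.14145787e+00, 1.96651782e-04, 2.58983880e+00]), 'force': array([-0.4847416 , -0.1981285 ,  1.72602948]), 'moment': array([-0.01221919, -0.13737537,  0.06509927]), 'grip_force': 14.835893958806992, 'grip_width': 0.01795467572716594}
```

View pics/w2.png

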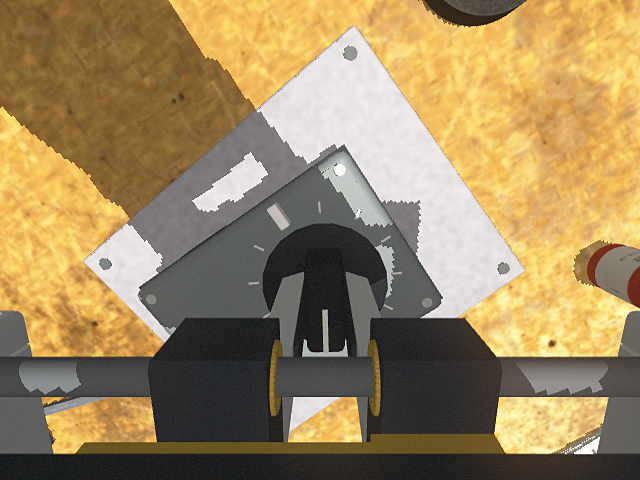

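The fingers hold the bar squarely: width is 18 mm and the pointer line is central at (324,330). I'll press down stepwise now.

Call:
move_arm(
  increments=[
    [0,0,0.001,0],
    [0,0,0.001,0],
    [0,0,0,0],
    [0,0,0,0],
  ],
  force=45,
)

```text
time_s: 7.2
ee_pos: [0.5012, 0.092, 0.0734]
eef_rot: [3.141, 0.001, 2.59]
force: [-10.0, -1.4, 26.1]
grip_width: 0.0181
grip_force: 44.8
```

Call:
move_arm(
  increments=[
    [0.0004,-0.0003,-0.0008,0],
    [0,0,0,0],
    [0,0,0,0],
  ],
)

```text
time_s: 7.58
ee_pos: [0.5011, 0.092, 0.0735]
eef_rot: [3.14, 0.002, 2.59]
force: [-3.6, 0.4, 13.9]
grip_width: 0.0175
grip_force: 44.8
```

Call:
move_arm(
  increments=[
    [0,0,0,0.08],
    [0,0,0,0.08],
    [0,0,0,0.08],
    [0,0,0,0.08],
    [0,0,0,0.08],
  ],
)

```text
time_s: 8.2
ee_pos: [0.5012, 0.0921, 0.0735]
eef_rot: [3.139, 0.001, 2.188]
force: [-1.0, 1.4, 13.2]
grip_width: 0.0178
grip_force: 44.8
```

```bash
python3 - <<'E'
from h import *
o=telemetry.get_obs(); print(o["eef_rot"],o["force"],o["moment"],o["grip_width"])
cams.camera("top")
for q,z in (("index_tip",.068),("button_top",.063),("left_end",.033),("right_end",.033)):
    print(q,[np.round(at("top",d["centre"],z)[:2],4).tolist() for d in nets.mark_of("top",q)[:3]])
E
```

```text
[3.13942758e+00 1.11062811e-03 2.18756461e+00] [-1.00209177  1.35104332 13.16583048] [0.21933549 0.14372167 0.30706686] 0.017813114178339473
index_tip [[0.3271, -0.2405], [0.1846, 0.2864], [0.5019, -0.1287]]
button_top [[0.2253, 0.2202], [0.5069, 0.0102], [0.385, -0.2158]]
left_end [[0.2195, 0.3448], [0.2875, -0.2289]]
right_end [[0.2237, 0.2003], [0.5068, -0.0126], [0.4024, -0.2156]]
```

The wrist moment of 0.31 N m matches the knob turning, and the right end and button have barely moved, so the case is holding still.

Call:
move_arm(
  increments=[
    [0,0,0,0.1],
    [0,0,0,0.1],
    [0,0,0,0.1],
    [0,0,0,0.1],
    [0,0,0,0.1],
    [0,0,0,0.1],
    [0,0,0,0.1],
    [0,0,0,0.1],
  ],
)

```text
time_s: 9.45
ee_pos: [0.5016, 0.0922, 0.0735]
eef_rot: [3.138, -0.001, 1.387]
force: [2.1, 0.7, 10.3]
grip_width: 0.0178
grip_force: 44.8
```

Call:
move_arm(
  increments=[
    [0,0,0,0.1],
    [0,0,0,0.1],
    [0,0,0,0.1],
    [0,0,0,0.1],
    [0,0,0,0.1],
    [0,0,0,0.1],
    [0,0,0,0.1],
    [0,0,0,0.1],
  ],
)

```text
time_s: 10.45
ee_pos: [0.502, 0.092, 0.0735]
eef_rot: [3.139, -0.004, 0.587]
force: [5.0, -0.7, 8.8]
grip_width: 0.018
grip_force: 44.8
```

Call:
move_arm(
  increments=[
    [0.0003,0.0002,0.0004,0],
    [0,0,0,0.08],
    [0,0,0,0.08],
    [0,0,0,0.08],
    [0,0,0,0.08],
    [0,0,0,0.08],
    [0,0,0,0],
  ],
)

```text
time_s: 11.32
ee_pos: [0.5022, 0.0918, 0.0734]
eef_rot: [3.141, -0.004, 0.189]
force: [1.7, -2.1, 14.8]
grip_width: 0.0179
grip_force: 44.8
```

```bash
python3 - <<'E'
from h import *
o=telemetry.get_obs(); print(o["eef_rot"],o["force"],o["moment"],o["qpos"])
i=cams.camera("wrist"); cv2.imwrite("pics/w3.png",i); cv2.imwrite("pics/w3c.png",cv2.resize(cv2.convertScaleAbs(i[130:350,190:450],alpha=1.8),None,fx=2.7,fy=2.7,interpolation=3))
for q in ("pointer_tip","index_tip","right_end","left_end"):
    print(q,[(np.round(d["centre"],1).tolist(),round(d["conf"],2)) for d in nets.mark_of("wrist",q)[:2]])
E
```

```text
[ 3.14075169 -0.00378135  0.18879848] [ 1.68872771 -2.06980106 14.81504412] [-0.43885178 -0.0855709   0.17588967] [ 1.09275163e-01  3.65158798e-01  1.76842336e+00 -6.37558040e-04
  1.00417438e+00  1.49161580e+00]
pointer_tip []
index_tip [([315.8, 342.6], 0.91)]
right_end [([478.9, 291.0], 0.66)]
left_end [([245.2, 256.7], 0.62), ([317.0, 345.3], 0.6)]
```

View pics/w3c.png

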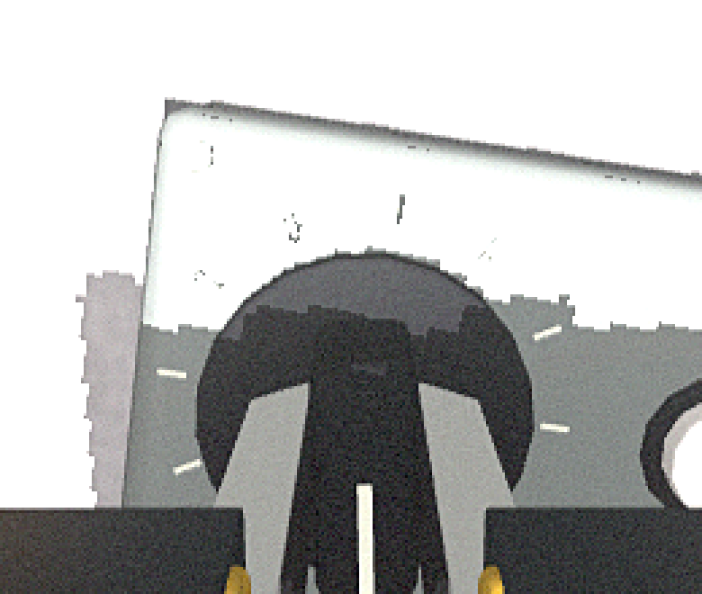

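The close crop shows the pointer line on the bar's front half at (365,490+). The case's back edge runs from (210,103) to (700,177), so I'll compute the case yaw from that.

```bash
python3 - <<'E'
from h import *
o=telemetry.get_obs()
P=lambda p,z: at("wrist",np.array(p)/2.7+[190,130],z,o)[:2]
a,b=P((215,103),.054),P((698,176),.054); d=a-b; print(a,b,"yaw edge",np.arctan2(-d[0],d[1]))
c,e=P((163,125),.054),P((126,505),.054); d=c-e; print("yaw left side",np.arctan2(d[1],d[0]), c,e)
# line fit on raw edge
g=cv2.cvtColor(cv2.imread("pics/w3.png"),6)
pts=[]
for x in range(280,520,4):
    r=at; y0=int(((x-190)*2.7-215)*73/483/2.7+103/2.7+130)
    col=cv2.GaussianBlur(g,(3,3),0)[y0-7:y0+8,x].astype(float); k=np.argmin(np.diff(col)); pts.append((x,y0-7+k+.5))
W=np.array([at("wrist",p,.054,o)[:2] for p in pts]); 
vx,vy,_,_=cv2.fitLine(W.astype(np.float32),cv2.DIST_HUBER,0,.001,.001).ravel(); print("fit yaw",np.arctan(-vx/vy))
E
```

```text
[0.55691167 0.1312015 ] [0.56093019 0.03367184] yaw edge 0.041179693983666825
yaw left side 0.04320064682119044 [0.55073551 0.14067625] [0.46813128 0.13710548]
fit yaw 0.036576703
```

Call:
move_arm(
  increments=[
    [0,0,0,0.05],
    [0,0,0,0.05],
    [0,0,0,0.045],
    [0,0,0,0],
    [0,0,0,0],
  ],
)

```text
time_s: 12.2
ee_pos: [0.5022, 0.0917, 0.0735]
eef_rot: [3.141, -0.004, 0.045]
force: [0.4, -2.6, 15.2]
grip_width: 0.0178
grip_force: 44.8
```

Call:
move_arm(
  increments=[
    [0,0,-0.001,0],
    [0,0,0,0],
  ],
)

```text
time_s: 12.45
ee_pos: [0.5015, 0.0918, 0.0735]
eef_rot: [3.141, -0.002, 0.045]
force: [1.6, -0.4, 7.8]
grip_width: 0.0174
grip_force: 44.8
```

Call:
move_arm(
  increments=[
    [0,0,0,0],
    [0,0,0,0],
    [0,0,0,0],
    [0,0,0,0],
    [0,0,-0.02,0],
    [0,0,-0.04,0],
    [0,0,-0.04,0],
    [0.03,0,-0.02,0],
    [0.04,0,0,0],
    [0,0,0,0],
    [0,0,0,0],
  ],
  grip=0.5,
)

```text
time_s: 13.82
ee_pos: [0.5701, 0.095, 0.1924]
eef_rot: [3.142, 0.001, 0.045]
force: [0.2, -0.5, 0.4]
grip_width: 0.0467
grip_force: 0.0
```

```bash
python3 - <<'E'
from h import *
o=telemetry.get_obs(); print(o["time_s"],o["eef_rot"],o["ee_pos"])
i=cams.camera("wrist"); cv2.imwrite("pics/w4.png",i)
for q in ("pointer_tip","index_tip","knob_grip","button_top"):
    print(q,[(np.round(d["centre"],1).tolist(),round(d["conf"],2)) for d in nets.mark_of("wrist",q)[:2]])
E
```

```text
13.825 [3.14157996e+00 1.16448547e-03 4.47645370e-02] [0.5700556  0.09501673 0.19236445]
pointer_tip [([324.1, 344.7], 0.97), ([590.4, 451.8], 0.57)]
index_tip [([325.5, 345.3], 0.92), ([161.2, 169.0], 0.7)]
knob_grip []
button_top [([407.2, 308.7], 0.79), ([323.5, 346.5], 0.51)]
```

View pics/w4.png

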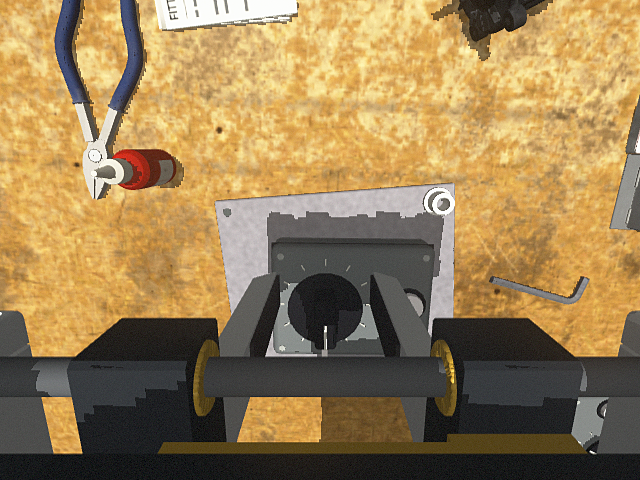

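That retreat went the wrong way: the fingers hide the pointer end at (324,345). I'll move back towards -x and look again.

Call:
move_arm(
  increments=[
    [-0.04,0,0,0],
    [-0.05,0,0,0],
    [-0.05,0,0,0],
    [0,0,0,0],
    [0,0,0,0],
  ],
)

```text
time_s: 14.7
ee_pos: [0.4315, 0.0888, 0.1934]
eef_rot: [-3.141, -0.002, 0.045]
force: [-0.5, 0.5, 0.2]
grip_width: 0.0473
grip_force: 0.0
```

```bash
python3 - <<'E'
from h import *
o=telemetry.get_obs(); print(o["time_s"],o["eef_rot"],o["ee_pos"])
i=cams.camera("wrist"); cv2.imwrite("pics/w5.png",i)
for q,z in dict(knob_grip=.086,pointer_tip=.068,index_tip=.068,button_top=.063,left_end=.033,right_end=.033).items():
    for d in nets.mark_of("wrist",q)[:2]: print(q,np.round(d["centre"],1),round(d["conf"],2),np.round(at("wrist",d["centre"],z,o)[:2],4))
cv2.imwrite("pics/w5c.png",cv2.resize(cv2.convertScaleAbs(i[120:345,210:500],alpha=1.5),None,fx=2.6,fy=2.6,interpolation=3))
E
```

```text
14.7 [-3.14147810e+00 -1.55283094e-03  4.48566885e-02] [0.43145831 0.08883599 0.19342536]
knob_grip [325.4 153.5] 0.82 [0.4996 0.0904]
pointer_tip [612.8 332.9] 0.85 [ 0.3518 -0.1793]
pointer_tip [325.  193.8] 0.6 [0.4669 0.0892]
index_tip [322.7 194.7] 0.68 [0.4661 0.0911]
button_top [419.8 153.4] 0.57 [0.5029 0.0128]
left_end [609.  366.1] 0.89 [ 0.2966 -0.2153]
left_end [ 82.7 408.1] 0.71 [0.2212 0.3394]
right_end [352.6 150.8] 0.68 [0.5026 0.0659]
right_end [434.4 150.3] 0.64 [ 0.5063 -0.0076]
```

View pics/w5c.png

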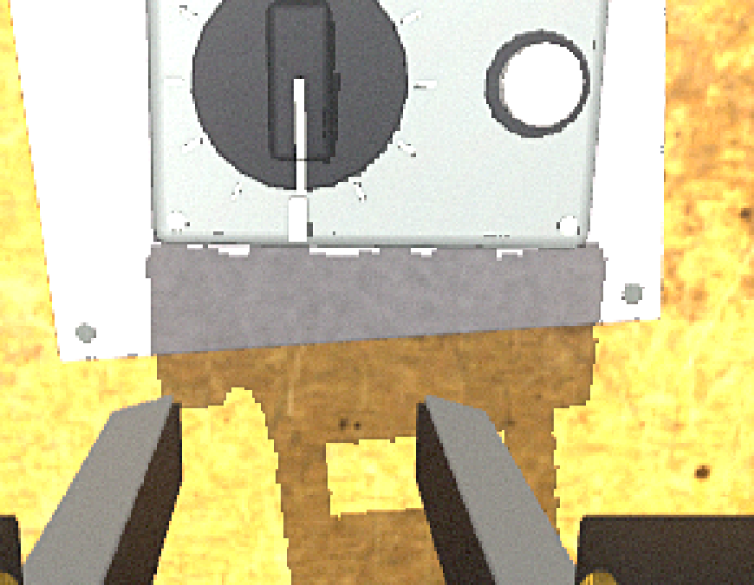

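The pointer tip at (301,190) lines up with the index block at (298,218), about 0.02 rad or under 1 mm off. The button is near (0.504, 0.0135). I'll close the fingers and go above it.

Call:
move_arm(
  increments=[
    [0.0344,0.0392,0,0],
    [0.0344,0.0392,0,0],
    [0,0,0.03,0],
    [0,0,0.04,0],
    [0,0,0.03,0],
    [0,0,0.02,0],
    [0,0,0.005,0],
    [0,0,0,0],
    [0,0,0,0],
  ],
  grip=0,
  force=10,
)

```text
time_s: 16.18
ee_pos: [0.5036, 0.0135, 0.0687]
eef_rot: [3.141, -0.001, 0.045]
force: [-0.5, -0.3, 0.2]
grip_width: 0.0006
grip_force: 0.0
```

```bash
python3 - <<'E'
from h import *
o=telemetry.get_obs(); print(o["time_s"],o["ee_pos"],o["force"],o["grip_width"])
cv2.imwrite("pics/w6.png",cv2.resize(cams.camera("wrist")[130:360,200:500],None,fx=2.6,fy=2.6,interpolation=3))
E
```

```text
16.175 [0.50358142 0.01352157 0.06871748] [-0.500196   -0.31749571  0.21256946] 0.0005571118511475153
```

View pics/w6.png

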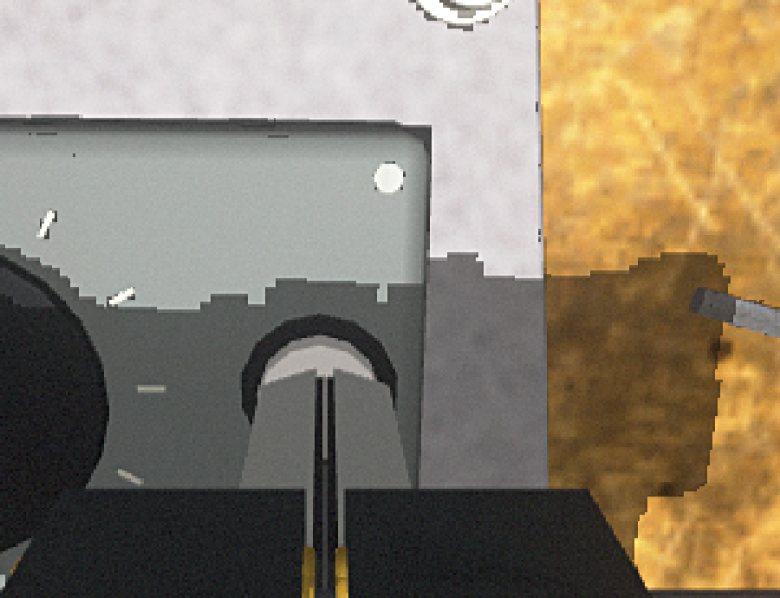

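The closed fingertips (about (325,375)) sit centred over the button (about (320,365)). Now press.

Call:
move_arm(
  increments=[
    [0,0,0.003,0],
    [0,0,0.002,0],
    [0,0,0.002,0],
    [0,0,0.001,0],
    [0,0,0.001,0],
    [0,0,0,0],
  ],
)

```text
time_s: 16.98
ee_pos: [0.5031, 0.0135, 0.0588]
eef_rot: [-3.142, -0.0, 0.045]
force: [1.0, 0.2, 2.1]
grip_width: 0.0005
grip_force: 0.7
```

Call:
move_arm(
  increments=[
    [0,0,0.001,0],
    [0,0,0.001,0],
    [0,0,0,0],
    [0,0,0,0],
  ],
)

```text
time_s: 17.48
ee_pos: [0.5032, 0.0135, 0.0572]
eef_rot: [3.142, -0.0, 0.045]
force: [-1.4, -0.3, 8.0]
grip_width: 0.0008
grip_force: 3.9
```

Call:
move_arm(
  increments=[
    [0,0,0.0004,0],
    [0,0,0.0004,0],
    [0,0,0,0],
    [0,0,0,0],
  ],
)

```text
time_s: 17.98
ee_pos: [0.5033, 0.0135, 0.057]
eef_rot: [3.141, -0.001, 0.045]
force: [-6.7, -0.0, 17.1]
grip_width: 0.0004
grip_force: 8.6
```

It bottomed out at z = 0.057 with the force climbing steeply, so the button is fully in. I'll lift off and verify.

Call:
move_arm(
  increments=[
    [0,0,-0.001,0],
    [0,0,-0.01,0],
    [0,0,-0.03,0],
    [0,0,-0.05,0],
    [0,0,-0.05,0],
    [-0.035,-0.035,0,0],
    [-0.035,-0.035,0,0],
    [0,0,0,0],
    [0,0,0,0],
  ],
)

```text
time_s: 19.1
ee_pos: [0.4304, 0.0802, 0.1975]
eef_rot: [3.142, -0.001, 0.045]
force: [0.7, -0.7, 0.1]
grip_width: -0.0001
grip_force: 0.0
```

```bash
python3 - <<'E'
from h import *
o=telemetry.get_obs(); print(o["time_s"],o["ee_pos"],o["force"])
i=cams.camera("wrist"); a=i[100:340,230:500]
cv2.imwrite("pics/w7.png",cv2.resize(cv2.convertScaleAbs(a,alpha=1.2),None,fx=2.5,fy=2.5,interpolation=3))
E
```

```text
19.1 [0.43041758 0.08017094 0.19745142] [ 0.7003394  -0.73625102  0.13837799]
```

View pics/w7.png

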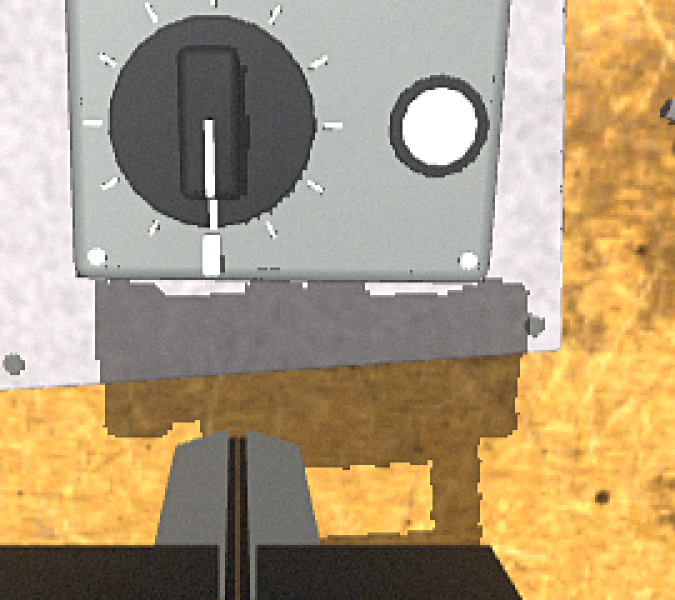

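The pointer tip at (213,228) meets the index block at (211,253). The button at (440,127) is now concentric in its ring, which means it is down, and nothing else has moved. Handing in.

```bash
python3 -c "
from station import hand_in; print(hand_in())"
```

```text
the job is handed in; nothing more can be done
None
```

The grey timer's knob is turned clockwise to the index (pointer within about 1 mm), and the start button was then pressed fully in and stayed down; I handed the job in at about 19 s with the arm clear.

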